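# Change the rotary table over from faceplate to chuck

### The job

Change the small rotary table over from the faceplate to the three-jaw chuck: lift the aluminium faceplate off the three studs and lay it flat, hub up, in the round pocket of its wooden tray, fit the chuck over the studs with its flange fully down on the table, and stand the wooden pipe bowl, foot down, on the chuck between its three jaws. Put the chuck key away too, lying lengthwise in both notches of its wooden cradle. Let nothing drop, and leave the caliper and the wax tin where they are.

Things in the scene. Friction and masses are not known exactly. Their poses are not given: they have to be found in the camera images.
- rotary_table: Green rotary table, fixed. Origin: underside centre, on the round top's axis. Steel top 114 mm across, its face 70 mm up, does not turn. Three upright brass studs on a 33 mm radius at 0, 120, 240 deg from the x axis: 8 mm thick, 18 mm tall above the face, last 7 mm tapered to 3 mm. Foot 124 x 108 mm; handwheel to 108 mm on the -x side, 58 mm high.
- faceplate: Bright aluminium faceplate, loose, about 0.35 kg, starts seated on the studs (no nuts). Flange 86 mm across, 10 mm thick, three 13 mm holes as the studs (first on its x axis); round hub 40 mm across, 10 to 50 mm up, dark bore. Origin: centre of flange underside, z up. Studs show 8 mm above the flange: grip the hub with fingertips 10 mm or more above the flange.
- chuck: Three-jaw chuck, loose, about 0.6 kg, jaws up on the bench. Dark flange 86 mm across, 10 mm thick, three 13 mm holes on a 33 mm radius at 0, 120, 240 deg from its x axis (any match will do). Steel body 50 mm across, 10 to 50 mm up: grip with fingertips 10 mm or more above the flange. On its top 3 jaws, 12 mm tall, leave a 34 mm circle free. Origin: centre of flange underside, z up.
- bowl: Turned wooden pipe bowl, loose, about 0.05 kg, standing on its foot: foot 26 mm across, 20 mm tall, then a round body 36 mm across from 24 to 58 mm up, dark bore in its top. Origin: centre of the foot's underside, z up. The foot goes between the jaws on to the chuck's top face (50 mm above the chuck's origin); the body stays above the jaws.
- key: T-shaped steel chuck key, loose, about 0.1 kg, lying flat. Shank 10 mm thick along its x axis from x = -50 to +42 mm, square tip on to +54 mm; red cross bar 10 mm thick, 52 mm long, across the end at x = -50 mm. Origin: 5 mm below the shank axis, z up as it lies at the start. Grip the shank near the origin.
- faceplate_tray: Light wooden tray, fixed, 130 x 130 mm, 13 mm high, with one round pocket 104 mm across and 7 mm deep, its blue floor 6 mm above the bench. Origin: centre of its underside, under the pocket's centre, z up.
- key_cradle: Wooden cradle, fixed. Base 100 x 70 mm, 6 mm thick; two upright cheeks 10 mm thick, 34 mm high, centred at x = -28 and +28 mm, 46 mm free between. Each has a notch, floor 12 mm wide and 20 mm up, flaring at 45 deg to 40 mm. The key's shank lies in both along x, either way round, key origin over cradle origin, cross bar outside the cheeks. Origin: underside centre, z up.
- caliper: Bystander: steel caliper with a black slide, lying flat, 140 x 60 mm, 8 mm high, origin under the middle of its beam; loose, to be left alone.
- wax_tin: Bystander: yellow round wax tin, 68 mm diameter, 32 mm high, origin under its centre; loose, to be left alone.
Mind the look-alikes: they are no part of the job. What is shaped like the faceplate but orange or purple is not meant.

How it is judged:
At the end, for the whole second after the job is handed in: Faceplate flat, hub up, in the tray's pocket; chuck level and within 3 mm of the table face, 8 mm of its axis; bowl upright on the chuck's face within 10 mm of its axis; key in both notches, along the cradle (9 deg), origins within 15 mm lengthwise and 10 mm sideways; all at rest (horizontal distance between faceplate and faceplate_tray below 0.012 m and z of faceplate in the frame of faceplate_tray below 0.009 m and angle between faceplate's own z axis and vertical below 0.06 rad and horizontal distance between chuck and rotary_table below 0.008 m and z of chuck in the frame of rotary_table below 0.073 m and angle between chuck's own z axis and vertical below 0.05 rad and horizontal distance between bowl and chuck below 0.01 m and z of bowl in the frame of chuck between 0.045 and 0.055 m and angle between bowl's own z axis and vertical below 0.1 rad and x of key in the frame of key_cradle between -0.015 and 0.015 m and y of key in the frame of key_cradle between -0.01 and 0.01 m and z of key in the frame of key_cradle between 0.016 and 0.034 m and angle between the x axis of key and the x axis of key_cradle, either way round below 0.15 rad and linear speed of each of faceplate, chuck, bowl, key below 0.02 m/s); the robot touches nothing.
It fails at once if the faceplate, chuck, bowl or key is dropped: it falls free of the fingers faster than 0.7 m/s ((linear speed of faceplate above 0.7 m/s and contact force between the fingers and faceplate below 0.1 N) or (linear speed of chuck above 0.7 m/s and contact force between the fingers and chuck below 0.1 N) or (linear speed of bowl above 0.7 m/s and contact force between the fingers and bowl below 0.1 N) or (linear speed of key above 0.7 m/s and contact force between the fingers and key below 0.1 N)).
It fails at once if the caliper is moved by more than 25 mm (distance of caliper from where it was at the start of the episode above 0.025 m).
It fails at once if the wax tin is moved by more than 25 mm (distance of wax_tin from where it was at the start of the episode above 0.025 m).
It also fails if it takes over 115 s, if anything falls off the work surface, if the arm or the gripper's body presses on something with over 40 N, if the wrist force passes 120 N, or if a joint passes its speed limit or range.

### The arm

A 6-joint arm with a two-finger parallel gripper is mounted at the origin on the work surface. World frame = base frame: x ahead of the robot, y to its left, z up, the work surface at z = 0. Lengths are in m, angles in rad, forces in N, time in s.
With the tool pointing down it reaches from about 0.4 to 0.825 m from the base axis. Payload 7 kg.
Tool frame: the origin (TCP) lies on the centre line of the jaws, within the pads' length; the fingertips stand 19 mm ahead of it and the grasp point (between the pads) is the TCP; z points along the fingers, y is the line along which they close (so a half turn about z gives the same grasp; the last joint's range is limited). The gripper opens to 88 mm and grips with 3 to 60 N. Pads are 19 mm wide; open, the fingers measure 130 mm over their backs; the gripper's body (78 mm by 193 mm) begins 47 mm behind the grasp point.
Start: joints at [-0.881, 0.359, 0.012, 0, -1.224, -0.288], TCP at [0.264, -0.621, 0.246] pointing down, gripper open.
Joint ranges: [-3.07, 3.07], [-1.43, 2.12], [-1.02, 1.25], [-3.03, 1.67], [-3.05, -0], [-3.03, 3.03]. Speed limits (rad/s): [2.39, 2.39, 3.01, 3.14, 3.14, 3.14].

### API

Orientations are given as [roll, pitch, yaw] about the fixed x, y, z axes, in that order (R = Rz(yaw) Ry(pitch) Rx(roll)).
In Python, from station import arm, imaging, models gives the robot as it stands.
- The arm moves only by the tool play_rows, never from a script. Its arguments are lists of equal length, an entry for each row: "travel": the shift along the tool's x, y, z in units of 25 mm (1.0 is 25 mm), a list of three; "twist": the turn about the tool's z in units of 0.15 rad (1.0 is 0.15 rad). A call has 1 to 8 rows; each row shifts and turns the commanded pose from where the row before left it, along the tool's axes as they then stand; what a row does not reach is not made up. A row lasts 1/8 s, in which the tool goes at most 62.5 mm and 10.7 degrees, less where a joint would pass 70% of its speed; a pose out of reach is approached as far as the arm can. A call with a number of a shift or a turn outside -1 to 1 is refused whole. A call with a gripper value outside its range is refused whole. "fingers" is the opening, from 0 (shut) to 1 (fully open), set as the call begins (left out, the last holds). The fingers move at their own pace and stop on an object; "newtons" is the grip in N (left out, the last holds). Time passes only in rows, so rows that do not move let the fingers close. It gives the time, the measured TCP pose, the force, the opening and the grip force at its end, in the units of the state.
- arm.get_state(): the state, without advancing time (a new reading comes with each control period).
- imaging.grab_frame(name): name is "scene" or "top"; returns a dict with "pixels" (384x512x3 uint8, red, green, blue), "fx", "fy", "cx", "cy" (pixels), "R" (3x3) and "t" (3): a world point X has camera coordinates R X + t. Camera axes: x right, y down, z forward; pixel columns grow to the right and rows downward; lengths in m; the calibration is good to about 2 mm. A picture is of the moment at which its call begins. There is no depth.
- arm.job_done(): hands the job in; it is judged then, once.
Trained networks look in the newest picture that a camera, given by its name, has taken for a name from the list of things; names that differ only in an ending like _2 or _b are one class to them, and where a whole thing is asked for, a point or a joint stands for the part that bears it (a point fixed in the world has none). Each returns a list of dicts, best first, with "confidence" (0 to 1); they miss things now and then, are a little off and sometimes report something else, mostly with a low value. They report only what shows in the picture. A call takes as long as a camera call. They do not tell look-alikes from the thing itself.
- models.boxes_of(name, camera): "extent" ([centre column, centre row, width, height] in pixels, round what is visible of it).
- models.silhouettes(name, camera): "pixels" (384x512 bool, what is visible of it) and "extent" ([centre column, centre row, width, height] in pixels, round what is visible of it).
The state is a dict: "t": time; "q": joint angles; "qd": joint speeds; "joint_efforts": joint torques, N m; "eef_pos": TCP position; "ee_rot": TCP orientation; "force": force on the tool from outside, world axes, zero at the start; "moment": the same for the moment, N m; "width": finger opening in m; "gripper_force": force on a finger pad.
Only numpy, scipy, OpenCV 4.12 (cv2) and the standard library are available. Lean on these libraries where they do the work, as an engineer would, in place of code of your own. Each camera call takes 0.05 s, during which the arm holds its last target. There are 200 camera calls.

## Working session

There is one attempt and no reset: what is moved stays moved. The work goes in short steps, Python scripts to look and compute and a tool call to move; the robot and the scene stay as the last step left them, time stands still between calls to the robot, and variables do not carry over. Pictures are saved under pics/ and viewed, at most 14 in all, crops included, and the job is handed in when it is done.

Besides the shell and the picture viewer there is one more tool, called as name(argument=value, ...), one argument or row to a line, values as JSON. play_rows: Moves the arm, as the interface text tells. Shifts and turns lie within -1 to 1; 1 stands for 25 mm of shift or 0.15 rad of turn. Its arguments: {"type":"object","properties":{"travel":{"type":"array","items":{"type":"array","items":{"type":"number"}}},"twist":{"type":"array","items":{"type":"number"}},"fingers":{"type":"number"},"newtons":{"type":"number"}},"required":["travel","twist"]}

```bash
ls; mkdir -p pics; cat > h.py <<'E'
import numpy as np,cv2
from station import arm,imaging,models
def ray(f,u,v):
    R=np.array(f["R"]);t=np.array(f["t"])
    d=R.T@np.array([(u-f["cx"])/f["fx"],(v-f["cy"])/f["fy"],1]);return -R.T@t,d
def at(f,u,v,z):
    c,d=ray(f,u,v);return c+d*(z-c[2])/d[2]
def proj(f,X):
    p=np.array(f["R"])@np.array(X)+np.array(f["t"]);return f["fx"]*p[0]/p[2]+f["cx"],f["fy"]*p[1]/p[2]+f["cy"]
def save(f,n,crop=None,s=1):
    im=f["pixels"][:,:,::-1]
    if crop: im=im[crop[1]:crop[3],crop[0]:crop[2]]
    cv2.imwrite("pics/"+n,cv2.resize(im,None,fx=s,fy=s,interpolation=cv2.INTER_CUBIC))
E
python3 - <<'E'
from h import *
for c in("top","scene"):
    f=imaging.grab_frame(c);save(f,c+"0.png",s=1.56)
    print(c,f["fx"],"cam at",ray(f,0,0)[0])
    for n in "rotary_table faceplate chuck bowl key faceplate_tray key_cradle caliper wax_tin".split():
        for b in models.boxes_of(n,c)[:3]: print(n,round(b["confidence"],2),np.round(b["extent"],1),np.round(at(f,b["extent"][0],b["extent"][1],0.0),3))
s=arm.get_state();print(s["t"],s["eef_pos"],s["ee_rot"])
E
```

```text
pics
top 352.11209422357035 cam at [ 0.45031142 -0.08877879  1.06137102]
rotary_table 0.77 [348.6 214.2  52.4  59.7] [ 0.457 -0.371  0.   ]
faceplate 0.71 [390.6 153.7  29.2  31. ] [ 0.643 -0.497  0.   ]
faceplate 0.65 [406.4 216.4  28.1  27.7] [ 0.455 -0.543  0.   ]
faceplate 0.62 [354.9 209.6  29.4  32.3] [ 0.471 -0.39   0.   ]
chuck 0.87 [220.8 160.7  29.3  27.7] [0.611 0.017 0.   ]
key 0.51 [156.5 150.1  33.6  18.1] [0.639 0.215 0.   ]
faceplate_tray 0.59 [105.9 206.   47.5  51. ] [0.465 0.361 0.   ]
key_cradle 0.88 [170.2 217.2  31.4  40.5] [0.436 0.165 0.   ]
caliper 0.84 [276.7 216.1  37.8  42.5] [ 0.447 -0.155  0.   ]
caliper 0.43 [348.8 214.1  49.7  60.5] [ 0.458 -0.371  0.   ]
wax_tin 0.79 [226.  223.1  20.   28.4] [ 0.422 -0.004  0.   ]
scene 381.9369768693192 cam at [ 0.92999414 -0.69311433  0.92779079]
rotary_table 0.97 [171.4 264.5  64.   50.8] [ 0.447 -0.363  0.   ]
rotary_table 0.67 [292.8 196.3  28.4  28.7] [0.611 0.033 0.   ]
faceplate 0.88 [199.2 342.1  29.5  37.7] [ 0.642 -0.489  0.   ]
faceplate 0.86 [232.2 291.2  34.2  32.9] [ 0.634 -0.338  0.   ]
faceplate 0.85 [126.7 316.5  31.3  35. ] [ 0.449 -0.537  0.   ]
chuck 0.89 [294.4 194.9  27.1  24.1] [0.612 0.041 0.   ]
bowl 0.52 [254.1 253.9  15.9  16. ] [ 0.621 -0.212  0.   ]
key 0.66 [328.9 166.6  18.2  18.9] [0.65  0.215 0.   ]
key_cradle 0.92 [268.7 149.8  30.8  27.8] [0.434 0.177 0.   ]
caliper 0.73 [218.2 212.3  18.2  35.8] [ 0.448 -0.146  0.   ]
caliper 0.63 [235.4 175.9  19.9  20.8] [0.406 0.009 0.   ]
wax_tin 0.69 [236.9 175.   19.2  22. ] [0.408 0.015 0.   ]
1.0 [ 0.26395411 -0.62124695  0.24559735] [-3.14150578e+00 -2.91583410e-06 -2.73981586e+00]
```

View pics/top0.png

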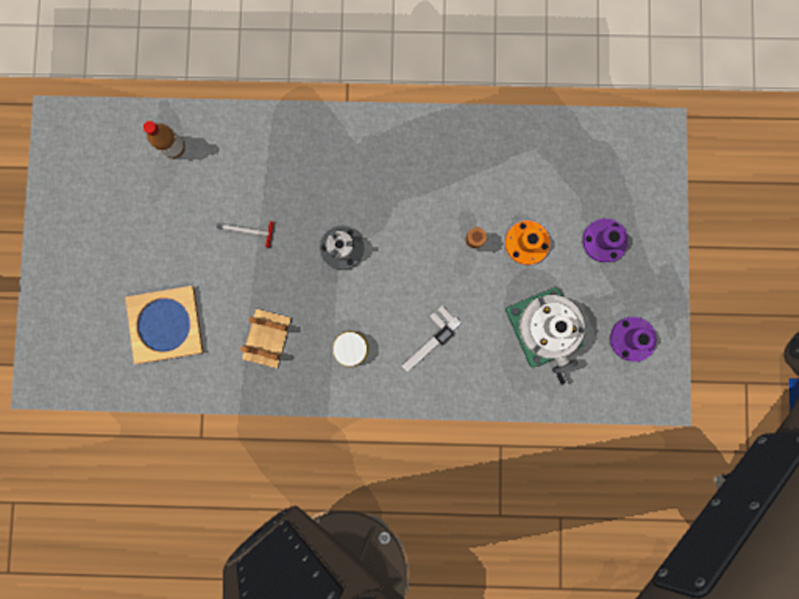

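View pics/scene0.png

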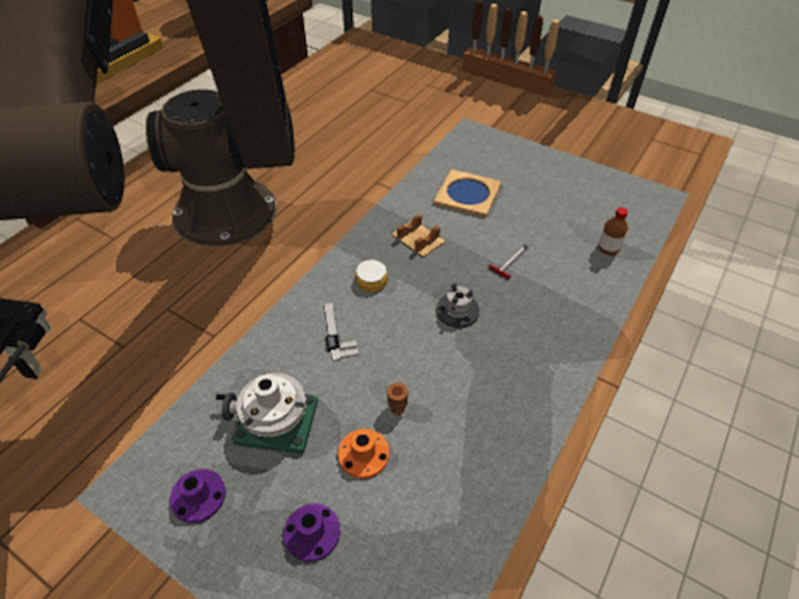

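The top view shows the table with the faceplate at about (354,209), orange and purple look-alikes at (338,155), (388,154) and (406,217), the chuck at (219,158), the bowl at (305,152), the key at (157,150), the cradle at (171,216) and the tray at (105,208). The scene view agrees. I'll zoom in next.

```bash
python3 - <<'E'
from h import *
t=imaging.grab_frame("top");s=imaging.grab_frame("scene")
def c(f,u,v): return cv2.resize(f["pixels"][v-24:v+24,u-32:u+32,::-1],(400,300),interpolation=cv2.INTER_CUBIC)
cv2.imwrite("pics/m1.png",np.vstack([np.hstack([c(t,354,208),c(t,219,158)]),np.hstack([c(s,174,260),c(s,293,195)])]))
cv2.imwrite("pics/m2.png",np.vstack([np.hstack([c(t,157,150),c(t,170,217)]),np.hstack([c(t,105,208),c(t,305,152)])]))
E
```

```text
(no output)
```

View pics/m1.png

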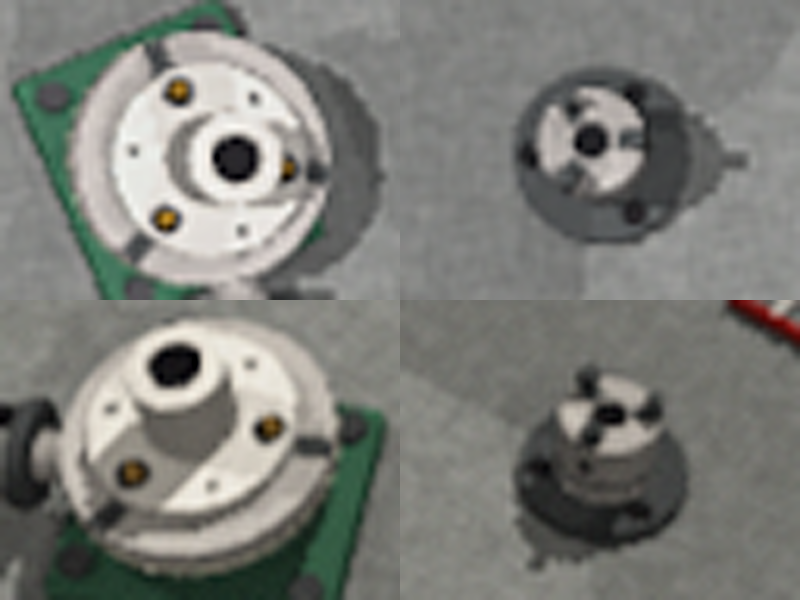

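View pics/m2.png

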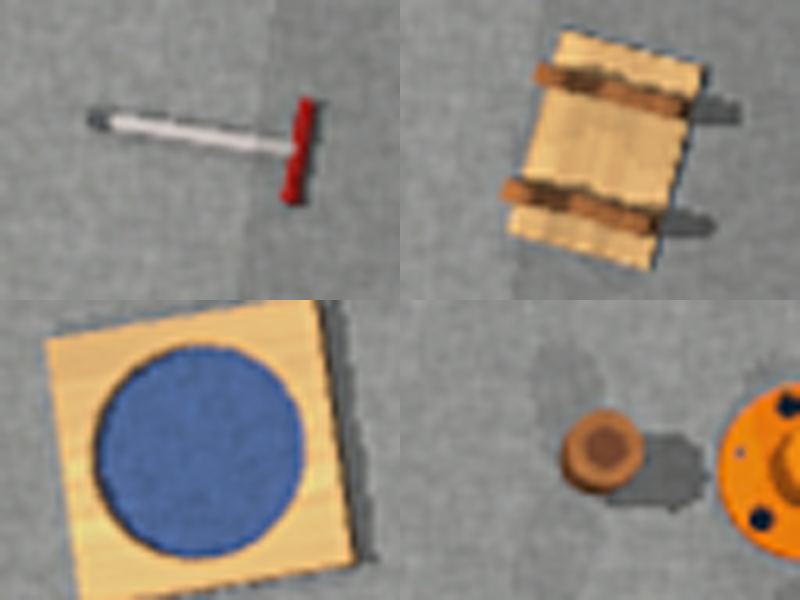

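The zooms show three brass studs clearly round the bright faceplate, the chuck's three dark flange holes, the key's tip to the left of its red bar, the cradle's corners, the tray's round pocket and the bowl's rim. I'll turn those pixel picks into positions.

```bash
cat > pts.py <<'E'
from h import *
t=imaging.grab_frame("top");s=imaging.grab_frame("scene")
def P(f,c,p,z):
    u=c[0]-32+(p[0]+.5)/6.25-.5;v=c[1]-24+(p[1]+.5)/6.25-.5;return at(f,u,v,z)[:2]*1000
r=lambda a:print(np.round(a,1))
def yaw3(ps,c=None):
    ps=np.array(ps);c=ps.mean(0) if c is None else c
    a=np.degrees(np.arctan2(*(ps-c).T[::-1]));return a,np.linalg.norm(ps-c,axis=1)
def lab(n,a): print(n,[np.round(x,1).tolist() for x in a])
if __name__=="__main__":
    T=[P(t,(354,208),p,.088) for p in((179,91),(166,218),(289,168))]
    lab("studs",T);lab("mean/yaw",[np.mean(T,0),*yaw3(T)]);lab("hub",[P(t,(354,208),(235,157),.12),P(s,(174,260),(175,63),.12)])
    lab("studs scene",[P(s,(174,260),p,.088) for p in((269,128),(132,173))])
    C=[P(t,(219,158),p,.01) for p in((234,92),(234,213),(128,155))]
    lab("chuck",C);lab("mean/yaw",[np.mean(C,0),*yaw3(C)]);lab("bore",[P(t,(219,158),(192,140),.05),P(s,(293,195),(210,113),.05)])
    lab("holes scene",[P(s,(293,195),p,.01) for p in((140,168),(230,210))])
    K=[P(t,(157,150),p,.005) for p in((88,118),(298,150))];lab("key tip,bar",K)
    R=[P(t,(170,217),p,.006) for p in((165,30),(305,68),(255,268),(110,232))];lab("cradle",R);lab("mean",[np.mean(R,0)])
    lab("tray",[P(t,(105,208),(200,150),.0095)]);lab("bowl",[P(t,(305,152),(205,150),.058)])
    for f,cs in((t,"top"),(s,"scene")):
        for n,z in(("bowl",.03),("faceplate_tray",.008),("key_cradle",.012),("key",.005)):
            for b in models.silhouettes(n,cs)[:1]:
                (cx,cy),wh,a=cv2.minAreaRect(np.argwhere(b["pixels"])[:,::-1].astype(np.float32));m=np.argwhere(b["pixels"]).mean(0)
                lab(cs+" "+n,[at(f,cx,cy,z)*1000,at(f,m[1],m[0],z)*1000])
E
python3 pts.py
```

```text
studs [[501.0, -351.7], [445.0, -346.1], [468.2, -400.0]]
mean/yaw [[471.4, -366.0], [25.7, 143.1, -95.4], [32.9, 33.0, 34.2]]
hub [[471.8, -366.9], [470.3, -367.5]]
studs scene [[504.9, -357.8], [471.8, -403.6]]
chuck [[647.4, 7.8], [588.5, 6.1], [615.6, 58.1]]
mean/yaw [[617.1, 24.0], [-28.2, -148.0, 92.6], [34.3, 33.8, 34.1]]
bore [[616.9, 23.0], [616.6, 23.2]]
holes scene [[590.3, 4.6], [641.3, 4.9]]
key tip,bar [[654.7, 268.7], [641.1, 165.5]]
cradle [[495.2, 184.6], [478.4, 116.5], [382.5, 136.9], [398.0, 207.0]]
mean [[438.5, 161.3]]
tray [[460.5, 360.8]]
bowl [[633.7, -230.9]]
top bowl [[639.1, -233.8, 30.0], [639.3, -234.2, 30.0]]
top faceplate_tray [[460.0, 359.8, 8.0], [460.5, 360.0, 8.0]]
top key_cradle [[439.6, 162.3, 12.0], [439.0, 161.2, 12.0]]
top key [[639.0, 210.7, 5.0], [646.2, 196.2, 5.0]]
scene bowl [[631.8, -229.3, 30.0], [630.8, -229.3, 30.0]]
scene faceplate_tray [[456.5, 357.9, 8.0], [459.1, 356.5, 8.0]]
scene key_cradle [[440.5, 165.3, 12.0], [440.7, 159.6, 12.0]]
scene key [[651.3, 198.7, 5.0], [642.1, 193.1, 5.0]]
```

play_rows(
  travel=[
    [0,0,0],
    [0,0,0],
    [0,0,0],
  ],
  twist=[0.893,0.893,0.893],
  fingers=1,
  newtons=30,
)

```text
t: 1.98
eef_pos: [0.2639, -0.6212, 0.2456]
ee_rot: [3.142, -0.0, 3.137]
force: [-0.2, 0.6, 0.1]
width: 0.0875
gripper_force: 0.0
```

play_rows(
  travel=[
    [-0.75,0.92,0.1],
    [-0.75,0.92,0.1],
    [-0.75,0.92,0.1],
    [-0.75,0.92,0.1],
    [-0.75,0.92,0.2],
    [-0.75,0.92,0.2],
    [-0.75,0.92,0.2],
    [-0.75,0.92,0.2],
  ],
  twist=[0,0,0,0,0,0,0,0],
)

```text
t: 2.98
eef_pos: [0.4145, -0.4365, 0.2156]
ee_rot: [-3.141, 0.0, -3.142]
force: [-0.3, -0.3, 0.0]
width: 0.0873
gripper_force: 0.0
```

play_rows(
  travel=[
    [-0.75,0.92,0.2],
    [-0.75,0.92,0.2],
    [-0.75,0.92,0.2],
    [0,0,0],
    [0,0,0],
    [0,0,0],
  ],
  twist=[0,0,0,0,0,0],
)

```text
t: 3.72
eef_pos: [0.4698, -0.3688, 0.2008]
ee_rot: [-3.141, 0.0, 3.141]
force: [-0.8, -0.1, -0.1]
width: 0.0878
gripper_force: 0.0
```

play_rows(
  travel=[
    [-0.06,0.09,0.8],
    [0,0,0.8],
    [0,0,0.8],
    [0,0,0.8],
    [0,0,0.34],
    [0,0,0],
  ],
  twist=[0,0,0,0,0,0],
)

```text
t: 4.47
eef_pos: [0.4713, -0.3663, 0.1118]
ee_rot: [3.141, -0.001, 3.141]
force: [1.1, -0.1, 0.4]
width: 0.0873
gripper_force: 0.0
```

play_rows(
  travel=[
    [0,0,0],
    [0,0,0],
    [0,0,0],
    [0,0,0],
    [0,0,0],
    [0,0,0],
    [0,0,0],
    [0,0,0],
  ],
  twist=[0,0,0,0,0,0,0,0],
  fingers=0,
)

```text
t: 5.48
eef_pos: [0.4718, -0.3661, 0.1122]
ee_rot: [-3.141, 0.0, 3.142]
force: [-0.5, -0.7, 0.8]
width: 0.0393
gripper_force: 30.0
```

play_rows(
  travel=[
    [0,0,-0.2],
    [0,0,-0.3],
    [0,0,-0.4],
    [0,0,-0.5],
    [0,0,-0.5],
    [0,0,-0.5],
    [0,0,-0.2],
    [0,0,0],
  ],
  twist=[0,0,0,0,0,0,0,0],
)

```text
t: 6.48
eef_pos: [0.4718, -0.366, 0.1775]
ee_rot: [-3.141, 0.001, 3.142]
force: [0.4, -0.2, -3.7]
width: 0.0392
gripper_force: 30.0
```

play_rows(
  travel=[
    [0,0.5,0],
    [0,0.9,0],
    [0,1,0],
    [0,1,0],
    [0,1,0],
    [0,1,0],
    [0,1,0],
    [0,1,0],
  ],
  twist=[0,0,0,0,0,0,0,0],
)

```text
t: 7.48
eef_pos: [0.4712, -0.1796, 0.1766]
ee_rot: [3.141, -0.001, -3.142]
force: [0.3, -0.0, -2.7]
width: 0.0392
gripper_force: 30.0
```

play_rows(
  travel=[
    [0,1,0],
    [0,1,0],
    [0,1,0],
    [0,1,0],
    [0,1,0],
    [0,1,0],
    [0,1,0],
    [0,1,0],
  ],
  twist=[0,0,0,0,0,0,0,0],
)

```text
t: 8.48
eef_pos: [0.471, 0.0201, 0.1767]
ee_rot: [-3.142, -0.001, -3.141]
force: [0.1, 1.1, -3.5]
width: 0.0395
gripper_force: 30.0
```

play_rows(
  travel=[
    [0.05,1,0],
    [0.05,1,0],
    [0.05,1,0],
    [0.05,1,0],
    [0.05,1,0],
    [0.05,1,0],
    [0.05,1,0],
    [0.05,1,0],
  ],
  twist=[0,0,0,0,0,0,0,0],
)

```text
t: 9.48
eef_pos: [0.4608, 0.2198, 0.1766]
ee_rot: [-3.141, -0.001, -3.141]
force: [-0.1, -0.6, -2.6]
width: 0.0391
gripper_force: 30.0
```

play_rows(
  travel=[
    [0.05,1,0],
    [0,1,0],
    [0,1,0],
    [0,1,0],
    [0,1,0],
    [0,0.6,0],
    [0,0,0],
    [0,0,0],
  ],
  twist=[0,0,0,0,0,0,0,0],
)

```text
t: 10.48
eef_pos: [0.4603, 0.3586, 0.1769]
ee_rot: [-3.141, -0.0, 3.141]
force: [0.5, -0.6, -3.8]
width: 0.0395
gripper_force: 30.0
```

```bash
python3 - <<'E'
from h import *
t=imaging.grab_frame("top");s=imaging.grab_frame("scene")
c=lambda f,u,v,k=1:cv2.resize(f["pixels"][v-24*k:v+24*k,u-32*k:u+32*k,::-1],(400,300),interpolation=cv2.INTER_CUBIC)
cv2.imwrite("pics/m3.png",np.vstack([np.hstack([c(t,354,208),c(t,105,208,2)]),np.hstack([c(s,174,260),c(s,300,125,2)])]))
E
```

```text
(no output)
```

View pics/m3.png

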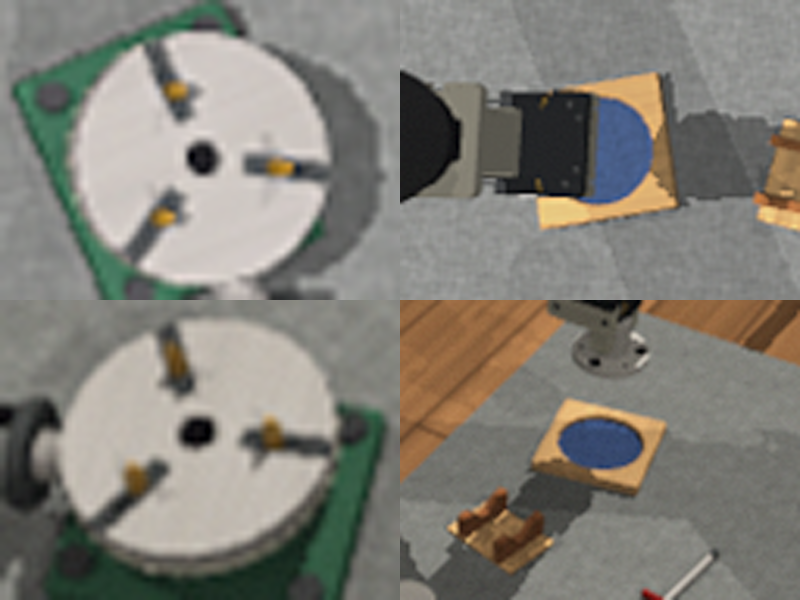

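The studs and the slotted table face are now bare. The table bore is at crop (203,158) in the top view and (197,132) in the scene view, and the faceplate hangs above the tray. I'll lower it.

play_rows(
  travel=[
    [0,0.05,0.5],
    [0,0,0.8],
    [0,0,0.8],
    [0,0,0.8],
    [0,0,0.8],
    [0,0,0.7],
    [0,0,0.4],
    [0,0,0.1],
  ],
  twist=[0,0,0,0,0,0,0,0],
)

```text
t: 11.58
eef_pos: [0.4603, 0.3598, 0.0538]
ee_rot: [-3.141, -0.001, 3.141]
force: [-0.2, -0.1, -2.8]
width: 0.0395
gripper_force: 30.0
```

play_rows(
  travel=[
    [0,0,0.1],
    [0,0,0.08],
    [0,0,0.06],
    [0,0,0],
    [0,0,0],
  ],
  twist=[0,0,0,0,0],
)

```text
t: 12.2
eef_pos: [0.4606, 0.3604, 0.0487]
ee_rot: [3.141, 0.0, 3.142]
force: [0.1, 0.1, -2.2]
width: 0.0393
gripper_force: 30.0
```

```bash
python3 - <<'E'
from pts import *
C=(354,208);D=(174,260)
lab("bore",[P(t,C,(203,158),.07),P(s,D,(197,132),.07)])
for z,pt,ps in((.079,((175,92),(162,217),(281,167)),((173,58),(135,178),(270,135))),):
    for f,c,p in((t,C,pt),(s,D,ps)):
        T=[P(f,c,q,z) for q in p];lab("studs",T);lab("mean/yaw",[np.mean(T,0),*yaw3(T)])
E
```

```text
bore [[472.1, -367.4], [471.8, -368.2]]
studs [[501.0, -352.4], [445.4, -346.7], [468.7, -399.4]]
mean/yaw [[471.7, -366.2], [25.2, 143.6, -95.1], [32.4, 32.7, 33.4]]
studs [[444.6, -349.5], [469.5, -401.6], [502.8, -356.6]]
mean/yaw [[472.3, -369.2], [144.5, -95.0, 22.5], [34.0, 32.5, 33.0]]
```

play_rows(
  travel=[
    [0,0,0.04],
    [0,0,0.04],
    [0,0,0],
    [0,0,0],
  ],
  twist=[0,0,0,0],
)

```text
t: 12.8
eef_pos: [0.4606, 0.3604, 0.0481]
ee_rot: [3.141, 0.001, -3.141]
force: [-4.3, -2.7, 12.3]
width: 0.0394
gripper_force: 30.0
```

play_rows(
  travel=[
    [0,0,0],
    [0,0,0],
    [0,0,0],
    [0,0,0],
  ],
  twist=[0,0,0,0],
  fingers=1,
)

```text
t: 13.3
eef_pos: [0.4605, 0.3603, 0.0464]
ee_rot: [-3.141, -0.0, 3.142]
force: [-0.2, -0.5, 0.6]
width: 0.0739
gripper_force: 0.0
```

play_rows(
  travel=[
    [0,0,-0.5],
    [0,0,-0.9],
    [0,0,-0.9],
    [0,0,-0.9],
  ],
  twist=[0,0,0,0],
)

```text
t: 13.8
eef_pos: [0.4606, 0.3604, 0.1282]
ee_rot: [3.141, 0.001, -3.142]
force: [-0.4, -0.6, -0.3]
width: 0.0878
gripper_force: 0.0
```

play_rows(
  travel=[
    [-0.446,-0.963,0],
    [-0.446,-0.963,0],
    [-0.446,-0.963,0],
    [-0.446,-0.963,0],
    [-0.446,-0.963,0],
    [-0.446,-0.963,0],
    [-0.446,-0.963,0],
  ],
  twist=[0,0,0,0,0,0,0],
)

```text
t: 14.68
eef_pos: [0.539, 0.191, 0.1276]
ee_rot: [3.141, 0.001, -3.142]
force: [0.2, 0.9, 0.1]
width: 0.0873
gripper_force: 0.0
```

play_rows(
  travel=[
    [-0.446,-0.963,0],
    [-0.446,-0.963,0],
    [-0.446,-0.963,0],
    [-0.446,-0.963,0],
    [-0.446,-0.963,0],
    [-0.446,-0.963,0],
    [-0.446,-0.963,0],
    [0,0,0],
  ],
  twist=[0,0,0,0,0,0,0,0],
)

```text
t: 15.68
eef_pos: [0.6171, 0.0218, 0.1272]
ee_rot: [-3.142, 0.001, 3.14]
force: [0.4, 0.9, 0.3]
width: 0.0876
gripper_force: 0.0
```

```bash
python3 - <<'E'
from h import *
print(arm.get_state()["eef_pos"])
t=imaging.grab_frame("top");s=imaging.grab_frame("scene")
c=lambda f,u,v,k=1:cv2.resize(f["pixels"][v-24*k:v+24*k,u-32*k:u+32*k,::-1],(400,300),interpolation=cv2.INTER_CUBIC)
cv2.imwrite("pics/m4.png",np.hstack([c(t,105,208),c(s,300,125)]))
E
```

```text
[0.61714702 0.02178693 0.12723403]
```

View pics/m4.png

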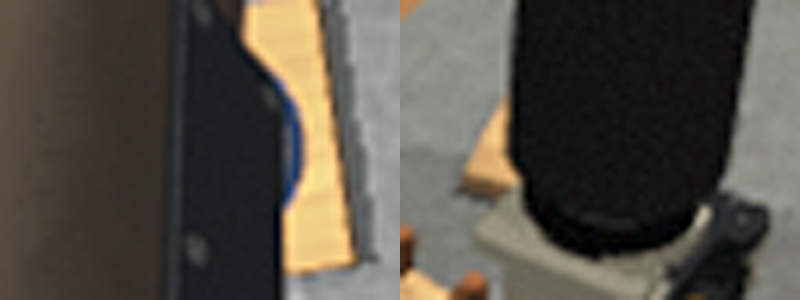

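The arm hides the tray, so I'll check the faceplate later. Gripping the chuck now.

play_rows(
  travel=[
    [0,0.06,0.8],
    [0,0,0.8],
    [0,0,0.8],
    [0,0,0.7],
    [0,0,0.3],
    [0,0,0],
  ],
  twist=[0,0,0,0,0,0],
)

```text
t: 16.52
eef_pos: [0.6164, 0.0249, 0.0413]
ee_rot: [-3.141, -0.001, -3.141]
force: [0.9, 0.1, 1.0]
width: 0.0874
gripper_force: 0.0
```

play_rows(
  travel=[
    [0,0,0],
    [0,0,0],
    [0,0,0],
    [0,0,0],
    [0,0,0],
    [0,0,0],
    [0,0,0],
  ],
  twist=[0,0,0,0,0,0,0],
  fingers=0,
  newtons=45,
)

```text
t: 17.4
eef_pos: [0.6165, 0.0244, 0.0418]
ee_rot: [-3.141, -0.0, 3.142]
force: [-1.4, -4.0, 3.7]
width: 0.0493
gripper_force: 45.0
```

play_rows(
  travel=[
    [0,0,-0.3],
    [0,0,-0.5],
    [0,0,-0.8],
    [0,0,-0.8],
    [0,0,-0.8],
    [0,0,-0.8],
    [0,0,-0.5],
    [0,0,0],
  ],
  twist=[0,0,0,0,0,0,0,0],
)

```text
t: 18.4
eef_pos: [0.617, 0.025, 0.155]
ee_rot: [3.141, 0.002, -3.142]
force: [-0.8, -0.6, -6.9]
width: 0.0498
gripper_force: 45.0
```

play_rows(
  travel=[
    [0.342,-0.923,0],
    [0.342,-0.923,0],
    [0.342,-0.923,0],
    [0.342,-0.923,0],
    [0.342,-0.923,0],
    [0.342,-0.923,0],
    [0.342,-0.923,0],
    [0.342,-0.923,0],
  ],
  twist=[0,0,0,0,0,0,0,0],
)

```text
t: 19.4
eef_pos: [0.5473, -0.1617, 0.1541]
ee_rot: [3.142, 0.0, 3.141]
force: [1.0, -0.6, -5.7]
width: 0.0492
gripper_force: 45.0
```

play_rows(
  travel=[
    [0.342,-0.923,0],
    [0.342,-0.923,0],
    [0.342,-0.923,0],
    [0.342,-0.923,0],
    [0.342,-0.923,0],
    [0.342,-0.923,0],
    [0.342,-0.923,0],
    [0.342,-0.923,0],
  ],
  twist=[0,0,0,0,0,0,0,0],
)

```text
t: 20.4
eef_pos: [0.4785, -0.3461, 0.1541]
ee_rot: [-3.142, 0.0, 3.141]
force: [-0.9, -0.0, -6.1]
width: 0.0494
gripper_force: 45.0
```

play_rows(
  travel=[
    [0.342,-0.923,0],
    [0,0,0],
    [0,0,0],
    [0,0,0],
    [0,0,0],
    [0,0,0],
    [0,0,0],
    [0,0,0],
  ],
  twist=[0,-0.87,-0.87,-0.87,-0.87,-0.87,-0.87,-0.87],
)

```text
t: 21.4
eef_pos: [0.4702, -0.3684, 0.154]
ee_rot: [3.142, -0.0, -2.225]
force: [-0.2, 0.7, -6.7]
width: 0.0496
gripper_force: 45.0
```

play_rows(
  travel=[
    [0,0,0],
    [0,0,0],
  ],
  twist=[0,0],
)

```text
t: 21.65
eef_pos: [0.4707, -0.368, 0.1541]
ee_rot: [3.142, 0.0, -2.232]
force: [0.6, -0.3, -7.0]
width: 0.0497
gripper_force: 45.0
```

```bash
python3 - <<'E'
from h import *
s0=arm.get_state();print(s0["eef_pos"],np.degrees(s0["ee_rot"]))
t=imaging.grab_frame("top");s=imaging.grab_frame("scene")
c=lambda f,u,v,k=1:cv2.resize(f["pixels"][int(v-24*k):int(v+24*k),int(u-32*k):int(u+32*k),::-1],(400,300),interpolation=cv2.INTER_CUBIC)
cv2.imwrite("pics/m5.png",np.vstack([np.hstack([c(t,105,208),c(s,300,125)]),np.hstack([c(t,354,208),c(s,174,245)])]))
E
```

```text
[ 0.47071023 -0.36800089  0.15408556] [ 1.79999324e+02  6.90605766e-04 -1.27857598e+02]
```

View pics/m5.png

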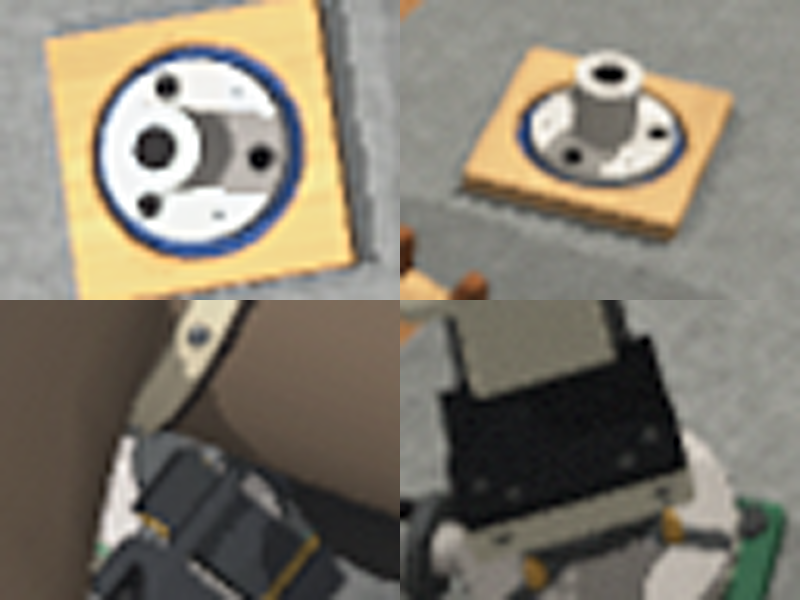

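The faceplate sits fully in the blue pocket, and the chuck hangs over the studs. I'll correct by about 1.5 mm and lower it gently.

play_rows(
  travel=[
    [-0.06,0.01,0.3],
    [0,0,0.4],
    [0,0,0.2],
    [0,0,0.1],
    [0,0,0.1],
    [0,0,0],
  ],
  twist=[0,0,0,0,0,0],
)

```text
t: 22.5
eef_pos: [0.4719, -0.3662, 0.1265]
ee_rot: [3.141, -0.0, -2.228]
force: [-0.2, -0.2, -6.7]
width: 0.0496
gripper_force: 45.0
```

play_rows(
  travel=[
    [0,0,0.1],
    [0,0,0.1],
    [0,0,0],
  ],
  twist=[0,0,0],
)

```text
t: 22.88
eef_pos: [0.4717, -0.3662, 0.1213]
ee_rot: [3.141, -0.0, -2.228]
force: [-0.4, -0.3, -6.5]
width: 0.0493
gripper_force: 45.0
```

play_rows(
  travel=[
    [0,0,0.1],
    [0,0,0.1],
    [0,0,0.08],
    [0,0,0],
  ],
  twist=[0,0,0,0],
)

```text
t: 23.38
eef_pos: [0.4718, -0.3662, 0.1143]
ee_rot: [3.141, -0.0, -2.228]
force: [-0.2, 0.9, -6.2]
width: 0.0494
gripper_force: 45.0
```

play_rows(
  travel=[
    [0,0,0.06],
    [0,0,0.04],
    [0,0,0],
  ],
  twist=[0,0,0],
)

```text
t: 23.75
eef_pos: [0.4719, -0.3662, 0.112]
ee_rot: [3.141, -0.0, -2.228]
force: [-0.0, -0.2, -7.0]
width: 0.0491
gripper_force: 45.0
```

play_rows(
  travel=[
    [0,0,0.04],
    [0,0,0.03],
    [0,0,0],
  ],
  twist=[0,0,0],
)

```text
t: 24.12
eef_pos: [0.472, -0.3663, 0.1118]
ee_rot: [-3.141, -0.0, -2.228]
force: [-3.4, 3.8, 5.5]
width: 0.0493
gripper_force: 45.0
```

play_rows(
  travel=[
    [0,0,0],
    [0,0,0],
    [0,0,0],
    [0,0,0],
  ],
  twist=[0,0,0,0],
  fingers=1,
)

```text
t: 24.62
eef_pos: [0.4721, -0.3664, 0.1103]
ee_rot: [-3.141, -0.0, -2.228]
force: [0.3, 0.8, 0.1]
width: 0.0837
gripper_force: 0.0
```

play_rows(
  travel=[
    [0,0,-0.4],
    [0,0,-0.7],
    [0,0,-0.8],
    [0,0,-0.8],
    [0,0,-0.8],
  ],
  twist=[0,0,0,0,0],
)

```text
t: 25.25
eef_pos: [0.472, -0.3663, 0.1993]
ee_rot: [-3.141, 0.0, -2.228]
force: [0.4, -0.1, -0.3]
width: 0.0878
gripper_force: 0.0
```

play_rows(
  travel=[
    [-0.917,-0.2,0],
    [-0.917,-0.2,0],
    [-0.917,-0.2,0],
    [-0.917,-0.2,0],
    [-0.917,-0.2,0],
    [-0.917,-0.2,0],
    [-0.917,-0.2,0],
    [-0.917,-0.2,0],
  ],
  twist=[0,0,0,0,0,0,0,0],
)

```text
t: 26.25
eef_pos: [0.6169, -0.2445, 0.1978]
ee_rot: [-3.142, -0.0, -2.228]
force: [0.3, 0.3, 0.3]
width: 0.0876
gripper_force: 0.0
```

play_rows(
  travel=[
    [-0.917,-0.2,0],
    [0,0,0],
    [0,0,0],
  ],
  twist=[0,0,0],
)

```text
t: 26.62
eef_pos: [0.6337, -0.2302, 0.1976]
ee_rot: [3.141, -0.0, -2.228]
force: [-0.7, 0.1, -0.3]
width: 0.0879
gripper_force: 0.0
```

```bash
python3 - <<'E'
from h import *
t=imaging.grab_frame("top");s=imaging.grab_frame("scene")
c=lambda f,u,v,k=1:cv2.resize(f["pixels"][int(v-24*k):int(v+24*k),int(u-32*k):int(u+32*k),::-1],(400,300),interpolation=cv2.INTER_CUBIC)
cv2.imwrite("pics/m6.png",np.vstack([np.hstack([c(t,305,152,2),c(s,254,250)]),np.hstack([c(t,354,208),c(s,174,245)])]))
E
```

```text
(no output)
```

View pics/m6.png

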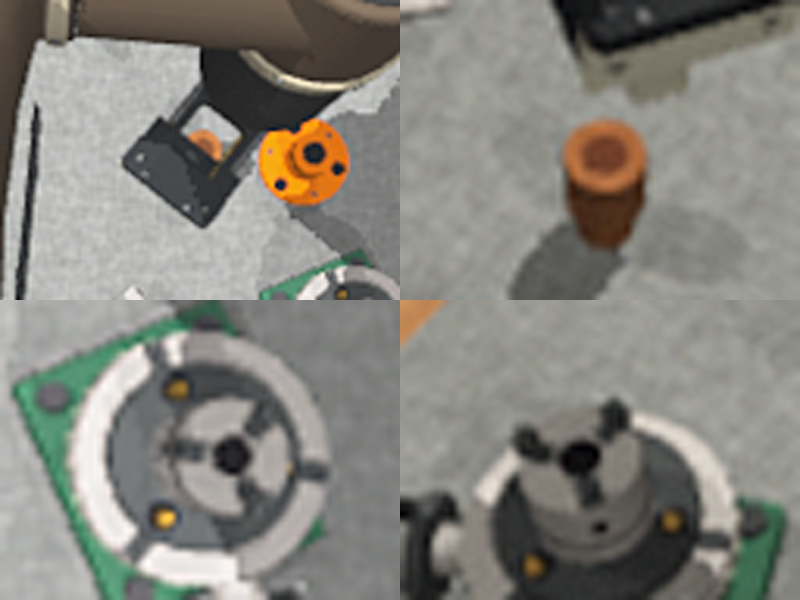

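The chuck is seated with the studs through its flange. Its bore is at crop (232,157) in the top view and (178,157) in the scene view, and the bowl's rim is at (205,155) in the scene view. I'll refine both.

```bash
python3 - <<'E'
from pts import *
lab("chuck",[P(t,(354,208),(232,157),.12),P(s,(174,245),(178,157),.12)]);lab("bowl",[P(s,(254,250),(205,155),.058)])
E
```

```text
chuck [[471.7, -365.6], [471.4, -366.9]]
bowl [[635.1, -232.5]]
```

play_rows(
  travel=[
    [0,0,0.8],
    [0,0,0.9],
    [0,0,0.9],
    [0,0,0.9],
    [0,0,0.6],
    [0,0,0],
  ],
  twist=[0,0,0,0,0,0],
)

```text
t: 27.58
eef_pos: [0.6329, -0.2305, 0.0943]
ee_rot: [3.14, -0.001, -2.229]
force: [-0.4, -0.7, -1.0]
width: 0.0876
gripper_force: 0.0
```

play_rows(
  travel=[
    [0,-0.07,0.6],
    [0,0,0.7],
    [0,0,0.5],
    [0,0,0.17],
    [0,0,0],
  ],
  twist=[0,0,0,0,0],
)

```text
t: 28.2
eef_pos: [0.6349, -0.2315, 0.0457]
ee_rot: [3.141, -0.0, -2.228]
force: [-0.4, -0.1, 0.5]
width: 0.0875
gripper_force: 0.0
```

play_rows(
  travel=[
    [0,0,0],
    [0,0,0],
    [0,0,0],
    [0,0,0],
    [0,0,0],
    [0,0,0],
    [0,0,0],
    [0,0,0],
  ],
  twist=[0,0,0,0,0,0,0,0],
  fingers=0,
  newtons=12,
)

```text
t: 29.2
eef_pos: [0.635, -0.2315, 0.0461]
ee_rot: [3.142, -0.0, -2.228]
force: [0.6, -0.6, 0.6]
width: 0.0356
gripper_force: 12.0
```

play_rows(
  travel=[
    [0,0,-0.4],
    [0,0,-0.9],
    [0,0,-0.9],
    [0,0,-0.9],
    [0,0,-0.9],
    [0,0,-0.9],
    [0,0,-0.9],
    [0,0,-0.76],
  ],
  twist=[0,0,0,0,0,0,0,0],
)

```text
t: 30.2
eef_pos: [0.6351, -0.2315, 0.2118]
ee_rot: [-3.141, 0.001, -2.228]
force: [0.7, -0.3, -0.3]
width: 0.0358
gripper_force: 12.0
```

play_rows(
  travel=[
    [0.918,0.208,0],
    [0.918,0.208,0],
    [0.918,0.208,0],
    [0.918,0.208,0],
    [0.918,0.208,0],
    [0.918,0.208,0],
    [0.918,0.208,0],
    [0.918,0.208,0],
  ],
  twist=[0,0,0,0,0,0,0,0],
)

```text
t: 31.2
eef_pos: [0.4887, -0.3524, 0.2101]
ee_rot: [-3.141, 0.0, -2.228]
force: [0.4, 0.6, -0.4]
width: 0.0355
gripper_force: 12.0
```

play_rows(
  travel=[
    [0.918,0.208,0],
    [0,0,0],
    [0,0,0],
    [0,0,0],
  ],
  twist=[0,0,0,0],
)

```text
t: 31.7
eef_pos: [0.4722, -0.3662, 0.21]
ee_rot: [-3.142, 0.0, -2.228]
force: [-0.7, -0.2, -0.3]
width: 0.0355
gripper_force: 12.0
```

```bash
python3 - <<'E'
from h import *
s0=arm.get_state();print(s0["eef_pos"],np.degrees(s0["ee_rot"]))
s=imaging.grab_frame("scene");t=imaging.grab_frame("top")
c=lambda f,u,v,k=1:cv2.resize(f["pixels"][int(v-24*k):int(v+24*k),int(u-32*k):int(u+32*k),::-1],(400,300),interpolation=cv2.INTER_CUBIC)
cv2.imwrite("pics/m7.png",np.hstack([c(t,354,208),c(s,174,230)]))
E
```

```text
[ 0.47215882 -0.36615323  0.21000651] [-1.79996401e+02  2.37017884e-03 -1.27629806e+02]
```

View pics/m7.png

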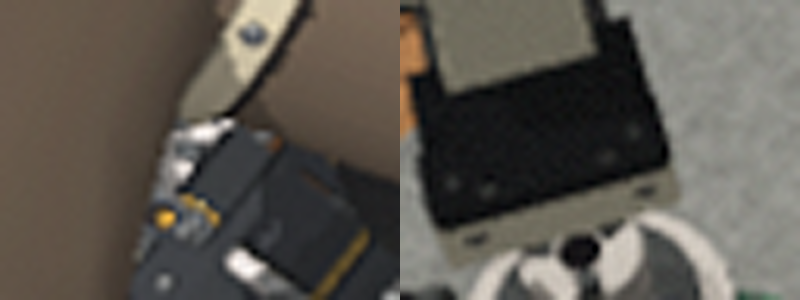

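The gripper hides the bowl here, but the numbers agree, so I'll lower it slowly and watch the force.

play_rows(
  travel=[
    [0,0,0.4],
    [0,0,0.4],
    [0,0,0.3],
    [0,0,0.2],
    [0,0,0.1],
    [0,0,0.1],
    [0,0,0],
  ],
  twist=[0,0,0,0,0,0,0],
)

```text
t: 32.67
eef_pos: [0.4717, -0.3664, 0.1726]
ee_rot: [-3.142, 0.0, -2.228]
force: [0.2, -0.7, 0.1]
width: 0.0354
gripper_force: 12.0
```

play_rows(
  travel=[
    [0,0,0.1],
    [0,0,0.08],
    [0,0,0.06],
    [0,0,0],
  ],
  twist=[0,0,0,0],
)

```text
t: 33.17
eef_pos: [0.4717, -0.3663, 0.1664]
ee_rot: [3.141, -0.0, -2.228]
force: [0.3, 0.9, -0.4]
width: 0.036
gripper_force: 12.0
```

play_rows(
  travel=[
    [0,0,0.03],
    [0,0,0.03],
    [0,0,0],
  ],
  twist=[0,0,0],
)

```text
t: 33.55
eef_pos: [0.4719, -0.3665, 0.166]
ee_rot: [-3.141, -0.0, -2.228]
force: [-2.3, 1.9, 5.9]
width: 0.0357
gripper_force: 12.0
```

play_rows(
  travel=[
    [0,0,0],
    [0,0,0],
    [0,0,0],
    [0,0,0],
    [0,0,0],
  ],
  twist=[0,0,0,0,0],
  fingers=1,
)

```text
t: 34.17
eef_pos: [0.4717, -0.3664, 0.165]
ee_rot: [3.141, -0.0, -2.228]
force: [0.1, 0.8, 0.3]
width: 0.0804
gripper_force: 0.0
```

play_rows(
  travel=[
    [0,0,-0.3],
    [0,0,-0.6],
    [0,0,-0.8],
    [0,0,-0.8],
    [0,0,0],
    [0,0,0],
    [0,0,0],
    [0,0,0],
  ],
  twist=[0,0,0,0,-0.876,-0.876,-0.876,-0.876],
)

```text
t: 35.17
eef_pos: [0.472, -0.3665, 0.229]
ee_rot: [-3.14, -0.001, -1.698]
force: [-0.2, -0.7, -0.0]
width: 0.0875
gripper_force: 0.0
```

play_rows(
  travel=[
    [-0.959,-0.157,0],
    [-0.959,-0.157,0],
    [-0.959,-0.157,0],
    [-0.959,-0.157,0],
    [-0.959,-0.157,0],
    [-0.959,-0.157,0],
    [-0.959,-0.157,0],
    [-0.959,-0.157,0],
  ],
  twist=[0,0,0,0,0,0,0,0],
)

```text
t: 36.17
eef_pos: [0.5286, -0.1797, 0.229]
ee_rot: [-3.14, -0.0, -1.702]
force: [0.9, -0.2, 0.1]
width: 0.0876
gripper_force: 0.0
```

play_rows(
  travel=[
    [-0.959,-0.157,0],
    [-0.959,-0.157,0],
    [-0.959,-0.157,0],
    [-0.959,-0.157,0],
    [-0.959,-0.157,0],
    [-0.959,-0.157,0],
    [-0.959,-0.157,0],
    [-0.959,-0.157,0],
  ],
  twist=[0,0,0,0,0,0,0,0],
)

```text
t: 37.17
eef_pos: [0.5849, 0.0069, 0.2283]
ee_rot: [-3.141, 0.0, -1.703]
force: [-0.1, 0.2, 0.7]
width: 0.0879
gripper_force: 0.0
```

play_rows(
  travel=[
    [-0.959,-0.157,0],
    [-0.959,-0.157,0],
    [-0.959,-0.157,0],
    [-0.959,-0.157,0],
    [-0.959,-0.157,0],
    [-0.959,-0.157,0],
    [-0.959,-0.157,0.5],
    [-0.959,-0.157,0.5],
  ],
  twist=[0,0,0,0,0,0,0,0],
)

```text
t: 38.17
eef_pos: [0.6409, 0.1932, 0.2013]
ee_rot: [3.141, -0.0, -1.703]
force: [0.0, -0.8, 0.9]
width: 0.0873
gripper_force: 0.0
```

play_rows(
  travel=[
    [-0.959,-0.157,0.8],
    [0,0,0.8],
    [0,0,0.8],
    [0,0,0.8],
    [0,0,0.4],
    [0,0,0],
  ],
  twist=[0,0,0,0,0,0],
)

```text
t: 38.92
eef_pos: [0.6474, 0.2149, 0.1112]
ee_rot: [3.14, -0.001, -1.703]
force: [0.0, -0.1, 1.0]
width: 0.0877
gripper_force: 0.0
```

```bash
python3 - <<'E'
from h import *
s0=arm.get_state();print(s0["eef_pos"],np.degrees(s0["ee_rot"]))
s=imaging.grab_frame("scene");t=imaging.grab_frame("top")
c=lambda f,u,v,k=1:cv2.resize(f["pixels"][int(v-24*k):int(v+24*k),int(u-32*k):int(u+32*k),::-1],(400,300),interpolation=cv2.INTER_CUBIC)
cv2.imwrite("pics/m8.png",np.vstack([np.hstack([c(t,354,208),c(s,174,245)]),np.hstack([c(t,157,150),c(s,329,167)])]))
E
```

```text
[0.64737397 0.21493713 0.11115181] [ 1.79906802e+02 -8.01365193e-02 -9.75486153e+01]
```

View pics/m8.png

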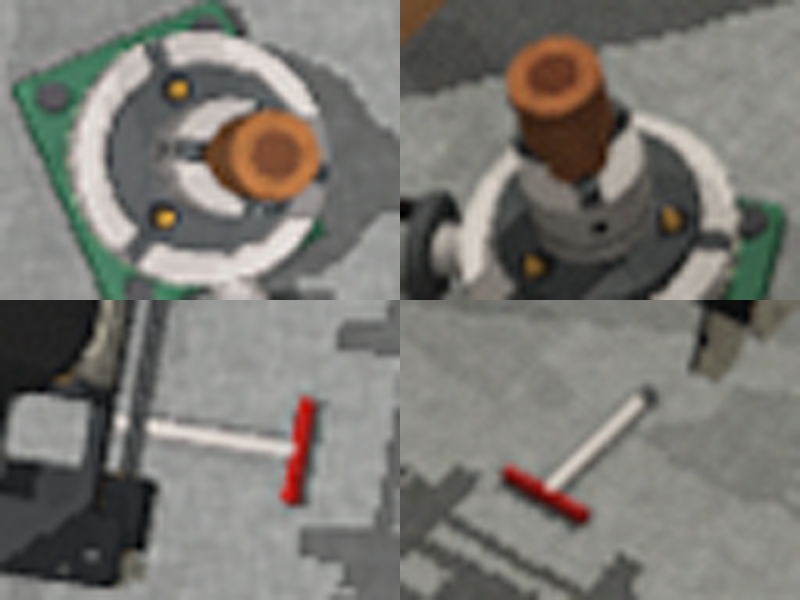

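The bowl stands between the jaws, and the key is undisturbed. A quick cross-check of both before gripping the key.

```bash
python3 - <<'E'
from pts import *
lab("bowl top",[P(t,(354,208),(273,153),.178),P(s,(174,245),(152,75),.178)])
K=[P(s,(329,167),p,.005) for p in((254,89),(146,193))];lab("key",K+[K[1]+(K[0]-K[1])*50/104]);d=K[0]-K[1];print(np.degrees(np.arctan2(d[1],d[0])))
E
```

```text
bowl top [[472.4, -364.9], [471.7, -367.5]]
key [[655.7, 269.2], [640.5, 165.2], [647.8, 215.2]]
81.65619676589901
```

play_rows(
  travel=[
    [0,0,0.8],
    [0,0,0.9],
    [0,0,0.8],
    [0,0,0.5],
    [0,0,0.3],
    [0,0,0],
  ],
  twist=[0,0,0,0,0,0],
  fingers=0.6,
)

```text
t: 39.88
eef_pos: [0.6478, 0.2149, 0.0301]
ee_rot: [3.142, -0.0, -1.703]
force: [-1.1, -0.1, 1.0]
width: 0.0525
gripper_force: 0.0
```

play_rows(
  travel=[
    [0,0,0.2],
    [0,0,0.12],
    [0,0,0],
  ],
  twist=[0,0,0],
)

```text
t: 40.25
eef_pos: [0.6477, 0.2149, 0.022]
ee_rot: [3.141, -0.0, -1.703]
force: [-0.1, 0.5, -0.0]
width: 0.0525
gripper_force: 0.0
```

play_rows(
  travel=[
    [0,0,0],
    [0,0,0],
    [0,0,0],
    [0,0,0],
    [0,0,0],
    [0,0,0],
    [0,0,0],
    [0,0,0],
  ],
  twist=[0,0,0,0,0,0,0,0],
  fingers=0,
  newtons=30,
)

```text
t: 41.25
eef_pos: [0.6477, 0.2149, 0.0221]
ee_rot: [3.142, -0.0, -1.703]
force: [-0.5, -1.0, 1.5]
width: 0.009
gripper_force: 30.0
```

play_rows(
  travel=[
    [0,0,-0.3],
    [0,0,-0.6],
    [0,0,-0.9],
    [0,0,-0.9],
    [0,0,-0.9],
    [0,0,0],
  ],
  twist=[0,0,0,0,0,0],
)

```text
t: 42.0
eef_pos: [0.6492, 0.2157, 0.1155]
ee_rot: [-3.137, 0.003, -1.702]
force: [0.4, 0.7, -2.1]
width: 0.0089
gripper_force: 30.0
```

play_rows(
  travel=[
    [0.357,0.89,0],
    [0.357,0.89,0],
    [0.357,0.89,0],
    [0.357,0.89,0],
    [0.357,0.89,0],
    [0.357,0.89,0],
    [0.357,0.89,0],
    [0.357,0.89,0],
  ],
  twist=[0,0,0,0,0,0,0,0],
)

```text
t: 43.0
eef_pos: [0.4609, 0.1671, 0.1119]
ee_rot: [3.141, -0.0, -1.703]
force: [0.2, -0.0, -0.4]
width: 0.0089
gripper_force: 30.0
```

play_rows(
  travel=[
    [0.357,0.89,0],
    [0,0,0],
    [0,0,0],
    [0,0,0],
    [0,0,0],
    [0,0,0],
    [0,0,0],
  ],
  twist=[0,-0.989,-0.989,-0.989,-0.989,-0.989,-0.989],
)

```text
t: 43.88
eef_pos: [0.4384, 0.1614, 0.1119]
ee_rot: [3.141, 0.0, -0.808]
force: [0.3, -0.5, -0.9]
width: 0.0089
gripper_force: 30.0
```

play_rows(
  travel=[
    [0,0,0],
    [0,0,0],
    [0,0,0],
    [0,0,0],
    [0,0,0],
    [0,0,0],
  ],
  twist=[-0.989,-0.989,-0.989,-0.989,0,0],
)

```text
t: 44.62
eef_pos: [0.4386, 0.1615, 0.112]
ee_rot: [3.142, 0.0, -0.222]
force: [0.8, 0.3, -1.2]
width: 0.0089
gripper_force: 30.0
```

```bash
python3 - <<'E'
from h import *
s0=arm.get_state();print(s0["eef_pos"],np.degrees(s0["ee_rot"]))
s=imaging.grab_frame("scene");t=imaging.grab_frame("top")
c=lambda f,u,v,k=1:cv2.resize(f["pixels"][int(v-24*k):int(v+24*k),int(u-32*k):int(u+32*k),::-1],(400,300),interpolation=cv2.INTER_CUBIC)
cv2.imwrite("pics/m9.png",np.hstack([c(t,170,217),c(s,268,145)]))
E
```

```text
[0.43859774 0.16152603 0.11202821] [ 1.79998191e+02  5.51347172e-03 -1.27373256e+01]
```

View pics/m9.png

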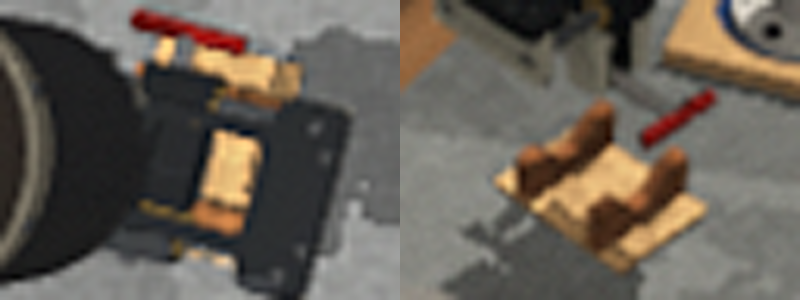

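The key hangs over the cradle, level, with its red bar outside the far cheek and parallel to the base edge. I'll lower it.

play_rows(
  travel=[
    [0,0,0.5],
    [0,0,0.7],
    [0,0,0.6],
    [0,0,0.4],
    [0,0,0.2],
    [0,0,0.15],
    [0,0,0],
  ],
  twist=[0,0,0,0,0,0,0],
)

```text
t: 45.6
eef_pos: [0.4387, 0.1616, 0.0483]
ee_rot: [-3.142, -0.0, -0.219]
force: [0.6, -0.5, -0.2]
width: 0.0091
gripper_force: 30.0
```

play_rows(
  travel=[
    [0,0,0.1],
    [0,0,0.08],
    [0,0,0],
  ],
  twist=[0,0,0],
)

```text
t: 45.98
eef_pos: [0.4387, 0.1616, 0.0438]
ee_rot: [3.142, 0.0, -0.219]
force: [0.1, -0.9, 0.1]
width: 0.0091
gripper_force: 30.0
```

play_rows(
  travel=[
    [0,0,0.04],
    [0,0,0.04],
    [0,0,0],
  ],
  twist=[0,0,0],
)

```text
t: 46.35
eef_pos: [0.4388, 0.1617, 0.0419]
ee_rot: [-3.142, -0.0, -0.219]
force: [-0.9, -0.7, 2.1]
width: 0.0087
gripper_force: 30.0
```

play_rows(
  travel=[
    [0,0,0],
    [0,0,0],
    [0,0,0],
    [0,0,0],
  ],
  twist=[0,0,0,0],
  fingers=0.5,
)

```text
t: 46.85
eef_pos: [0.4387, 0.1616, 0.0418]
ee_rot: [-3.142, 0.0, -0.219]
force: [-1.1, 0.3, 0.3]
width: 0.0417
gripper_force: 0.0
```

play_rows(
  travel=[
    [0,0,-0.3],
    [0,0,-0.6],
    [0,0,-0.9],
    [0,0,-0.9],
    [0,0,-1],
    [0,0,-1],
    [0,0,-1],
  ],
  twist=[0,0,0,0,0,0,0],
)

```text
t: 47.72
eef_pos: [0.4386, 0.1615, 0.1858]
ee_rot: [-3.141, -0.0, -0.219]
force: [-0.4, -0.6, -0.0]
width: 0.0439
gripper_force: 0.0
```

play_rows(
  travel=[
    [0.2,0.9,0],
    [0.2,0.9,0],
    [0.2,0.9,0],
    [0.2,0.9,0],
    [0.2,0.9,0],
    [0.2,0.9,0],
    [0.2,0.9,0],
    [0.2,0.9,0],
  ],
  twist=[0,0,0,0,0,0,0,0],
)

```text
t: 48.72
eef_pos: [0.4385, -0.0236, 0.1849]
ee_rot: [-3.141, -0.001, -0.219]
force: [-0.3, -0.3, -0.2]
width: 0.0442
gripper_force: 0.0
```

```bash
python3 - <<'E'
from h import *
s=imaging.grab_frame("scene");t=imaging.grab_frame("top")
c=lambda f,u,v,k=1:cv2.resize(f["pixels"][int(v-24*k):int(v+24*k),int(u-32*k):int(u+32*k),::-1],(400,300),interpolation=cv2.INTER_CUBIC)
cv2.imwrite("pics/m10.png",np.vstack([np.hstack([c(t,170,217),c(s,268,145)]),np.hstack([c(t,354,208),c(s,174,245)])]))
E
```

```text
(no output)
```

View pics/m10.png

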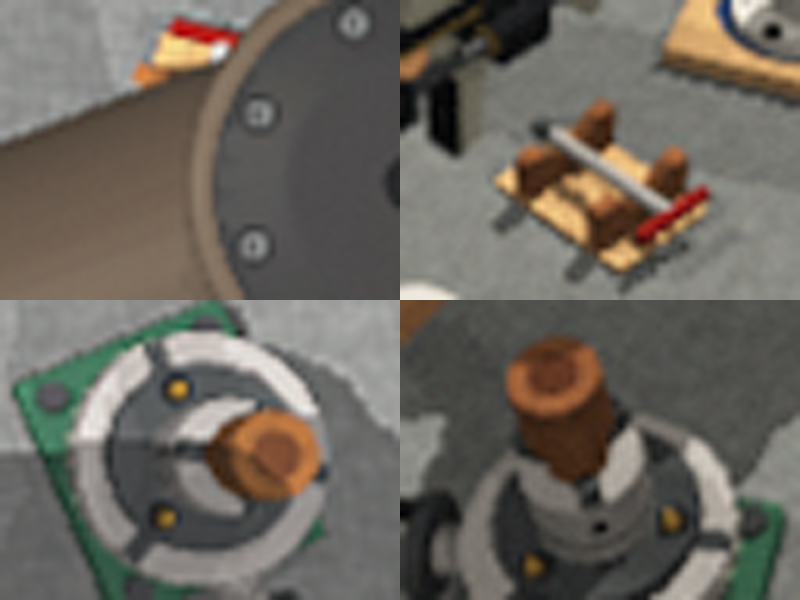

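The key lies in both notches with its bar outside the cheek, and the bowl stands on the chuck. I'll check the numbers and hand in.

```bash
python3 - <<'E'
from pts import *
a,b=[P(s,(268,145),p,.025) for p in((137,126),(273,214))];d=a-b
o=b+d*50/np.linalg.norm(d);lab("key",[a,b,o]);ang=np.degrees(np.arctan2(d[1],d[0]))%180
print(ang);ok=np.linalg.norm(o-[438.7,161.5])<9 and abs(ang-167.5)<6
if ok: print(arm.job_done())
E
```

```text
key [[390.0, 172.6], [490.9, 151.5], [442.0, 161.7]]
168.24085716995882
the job is handed in; nothing more can be done
None
```

I handed the job in at about 49 s with all four parts placed, and the final camera checks agreed. The faceplate is in its tray pocket, the chuck is seated on the studs, the bowl stands between the jaws and the key lies in both notches. Nothing was dropped; I kept the arm clear of the caliper and wax tin but did not re-measure them at the end.

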